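# Top funnel off the leaning pile and into the open jar

### The job

Take just the top yellow funnel off the nested pile in the leaning rack, and set it upright, spout down, in the mouth of the open mason jar, lowering it gently rather than dropping it, until its collar sits flat on the jar's rim. Leave the other funnels in the rack, the jar standing where it is, and everything else on the shelf alone; let go when done.

Things in the scene. Friction and masses are not known exactly. Their poses are not given: they have to be found in the camera images.
- funnel_top: Yellow jar funnel, 110 mm tall: tapered spout (74 mm long, outside diameter 30 mm at the tip, 49 mm at its top) under a straight collar (diameter 62 mm, 36 mm tall, wall 2.5 mm, grey line at its flat underside). Origin: centre of the spout tip; z along its axis to the collar (underside z = 74 mm, top z = 110 mm). Top one of three; leans 25 degrees at the start; 50 to 100 g.
- funnel_collar (a point): Point on the top funnel's axis at the underside of its collar (74 mm from the spout's tip); axes as the funnel's.
- funnel_middle: Yellow jar funnel, 110 mm tall: tapered spout (74 mm long, outside diameter 30 mm at the tip, 49 mm at its top) under a straight collar (diameter 62 mm, 36 mm tall, wall 2.5 mm, grey line at its flat underside). Origin: centre of the spout tip; z along its axis to the collar (underside z = 74 mm, top z = 110 mm). Second of the pile: its rim is at the top one's collar underside.
- funnel_bottom: Yellow jar funnel, 110 mm tall: tapered spout (74 mm long, outside diameter 30 mm at the tip, 49 mm at its top) under a straight collar (diameter 62 mm, 36 mm tall, wall 2.5 mm, grey line at its flat underside). Origin: centre of the spout tip; z along its axis to the collar (underside z = 74 mm, top z = 110 mm). Lowest of the pile, collar on the rack's board.
- rack: Fixed wooden rack, base 120 x 120 mm, with a 120 x 120 mm plywood board tilted 0.44 rad down towards its -x side; a hole in it holds the pile. Origin: centre of the base's underside. Hole centre on the board's upper face: (0, 0, 95 mm); the pile's axis runs from there along (-0.426, 0, 0.905) in rack axes, 108 mm to the top funnel's top.
- open_jar: Upright glass mason jar with a wire bail: body diameter 84 mm, neck outside diameter 68 mm (71 mm over the wire band), red rubber ring on its rim, 132 mm tall to the rim, open, loose, mouth inside diameter 56 mm, neck 28 mm deep, then wider; about 0.4 to 0.65 kg. Origin: centre of its underside, z up.
- jar_mouth (a point): Centre of the open jar's mouth, level with the top of its rim (132 mm above the jar's underside).
- closed_jar: Upright glass mason jar with a wire bail: body diameter 84 mm, neck outside diameter 68 mm (71 mm over the wire band), red rubber ring on its rim, 132 mm tall to the rim, closed by an aluminium lid 73 mm across held by wire clips, 147 mm tall in all. To be left alone. Origin: centre of its underside.
- large_tin: Closed aluminium tin, diameter 93 mm, 85 mm tall, to be left alone. Origin: centre of its underside.
- small_tin: Closed aluminium tin, diameter 71 mm, 55 mm tall, to be left alone. Origin: centre of its underside.
- stacking_cup: White plastic cup, rim diameter 76 mm, 90 mm tall, to be left alone. Origin: centre of its underside.
- trowel: Black plastic trowel lying flat, 225 mm long, 30 mm high at its handle, to be left alone. Origin: under the blade's heel; blade to +x, handle to -x.
- caulk_frame: Orange lever-action caulk frame lying on its side, 340 mm long over its rod and 50 mm high, to be left alone. Origin: under the middle of the cradle; rod along x, grip towards +y.
- brush: Brush lying flat, 190 mm long, to be left alone. Origin: under its middle; handle to -x.
Not all that is in view belongs to the job. Leave any green or purple look-alike of the open_jar alone.

How it is judged:
By the outcome, as a careful person would: the job done as asked, in the order asked, and still so for the second after the job is handed in, with the robot touching nothing.
It also fails if it takes over 45 s, if anything falls off the work surface, if the arm or the gripper's body presses on something with over 40 N, if the wrist force passes 120 N, or if a joint passes its speed limit or range.

### The arm

A 7-joint arm with a two-finger parallel gripper is mounted at the origin on the work surface. World frame = base frame: x ahead of the robot, y to its left, z up, the work surface at z = 0. Lengths are in m, angles in rad, forces in N, time in s.
With the tool pointing down it reaches from about 0.4 to 0.875 m from the base axis. Payload 6.5 kg.
Tool frame: the origin (TCP) lies between the finger pads; the fingertips stand manip.tcp_to_tips ahead of it and the grasp point (between the pads) lies 5 mm behind it (manip.tcp_to_tips is the distance from the TCP to the fingertips, in m); z points along the fingers, y is the line along which they close (so a half turn about z gives the same grasp; the last joint's range is limited). The gripper opens to 88 mm and grips with 3 to 60 N. Pads are 18 mm wide; open, the fingers measure 123 mm over their backs; the gripper's body (75 mm by 187 mm) begins 45 mm behind the grasp point.
Start: joints at [1.092, 0.536, -0.004, 1.538, 0.003, 1.067, -0.071], TCP at [0.261, -0.595, 0.253] pointing down, gripper open.
Joint ranges: [-2.7, 2.7], [-0.37, 2.16], [-1.27, 1.26], [0.24, 2.4], [-1.31, 4.45], [0.19, 1.91], [-2.76, 2.76]. Speed limits (rad/s): [2.39, 2.39, 3.14, 3.14, 3.14, 3.14, 3.14].

### API

Orientations are given as a unit quaternion [w, x, y, z].
In Python, from plant import manip, eyes, ticket gives the robot as it stands.
- The arm moves only by the shell command python3 -m pendant 'ROWS'. ROWS is JSON, one flat list of numbers, 7 for each row, row after row: the turn, a rotation vector about the tool's x, y, z in degrees, then the shift along the tool's x, y, z in m, then the finger opening in m, from 0 to 0.0881. In form: [wx, wy, wz, tx, ty, tz, hand, wx, wy, wz, tx, ty, tz, hand, ...]. A call has 1 to 20 rows; each row is the pose to reach, as a shift and turn from the pose commanded when the call began, along the tool's axes at that moment; what a row does not reach only later rows make up. A row lasts 1/12 s, in which the tool goes at most 41.7 mm and 7.16 degrees, less where a joint would pass 70% of its speed; a pose out of reach is approached as far as the arm can. A call with a gripper value outside its range is refused whole. The fingers move at their own pace and stop on an object; the grip force is fixed at half the most. Time passes only in rows, so rows that repeat a pose let the fingers close. It gives the time, the measured TCP pose, the force, the opening and the grip force at its end, in the units of the state.
- manip.sense(): the state, without advancing time (a new reading comes with each control period).
- eyes.grab_frame(name): name is "scene" or "top" or "wrist"; returns (picture, depth): 384x512x3 uint8, red, green, blue; 384x512 float32, m along the optical axis (not along the pixel's ray), 0 where there is no reading.
- eyes.calibration(name): a dict with "intrinsics" (3x3 intrinsics, pixels), "dist_coeffs" ([k1, k2, p1, p2, k3] as OpenCV has them; the pictures are not rectified), "origin" and "rotation" of the camera in the world. Camera axes: x right, y down, z forward; pixel columns grow to the right and rows downward; lengths in m; the calibration is good to about 2 mm. A picture is of the moment at which its call begins: read the wrist's pose just before it. calibration takes no time and is no camera call; for the wrist camera it gives the pose at the moment of the call.
- ticket.job_done(): hands the job in; it is judged then, once.
Trained networks look in the newest picture that a camera, given by its name, has taken for a name from the list of things; names that differ only in an ending like _2 or _b are one class to them, and where a whole thing is asked for, a point or a joint stands for the part that bears it (a point fixed in the world has none). Each returns a list of dicts, best first, with "p" (0 to 1); they miss things now and then, are a little off and sometimes report something else, mostly with a low value. They report only what shows in the picture. A call takes as long as a camera call. They do not tell look-alikes from the thing itself.
- eyes.find_in(camera, target): "point" ([x, y, z] in m, in world coordinates, good to about 4 mm: the middle of the surface that is visible of it).
The state is a dict: "time": time; "joint_pos": joint angles; "qvel": joint speeds; "tau": joint torques, N m; "eef_pos": TCP position; "eef_rot": TCP orientation; "ft_force": force on the tool from outside, world axes, zero at the start; "torque": the same for the moment, N m; "width": opening from 0.0 (shut) to 1.0 (fully open); "gripper_force": force on a finger pad.
Only numpy, scipy, OpenCV 4.12 (cv2) and the standard library are available. Lean on these libraries where they do the work, as an engineer would, in place of code of your own. Each camera call takes 0.05 s, during which the arm holds its last target. There are 200 camera calls.

## Working session

There is one attempt and no reset: what is moved stays moved. The work goes in short steps, Python scripts to look and compute and a shell command to move; the robot and the scene stay as the last step left them, time stands still between calls to the robot, and variables do not carry over. Pictures are saved under pics/ and viewed, at most 10 in all, crops included, and the job is handed in when it is done.

```bash
mkdir -p pics; ls
python3 - <<'E'
from plant import manip, eyes, ticket
import cv2,numpy as np
s=manip.sense();print(s,manip.tcp_to_tips)
for c in("scene","top"):
    im,d=eyes.grab_frame(c);cv2.imwrite(f"pics/{c}0.png",im[:,:,::-1]);np.savez(f"{c}0.npz",im=im,d=d)
    k=eyes.calibration(c);print(c,k["origin"],np.round(k["rotation"],3).tolist(),k["intrinsics"],k["dist_coeffs"])
    for t in("funnel_top","open_jar","rack","closed_jar"):
        print(t,[(np.round(r["point"],3),round(r["p"],2)) for r in eyes.find_in(c,t)])
E
```

```text
pics
{'time': 0.0, 'joint_pos': array([ 1.09179198,  0.53716674, -0.00443215,  1.5388616 ,  0.00259274,
        1.06731315, -0.07121234]), 'qvel': array([-0.00163845,  0.00025797,  0.00021775,  0.00157267, -0.0015322 ,
       -0.00043763, -0.00080545]), 'tau': array([-1.94155573e-04, -5.70991373e+01,  9.90899764e-01, -2.51612109e+01,
       -5.61683136e-02,  1.77643384e-02,  1.57116565e-04]), 'eef_pos': array([ 0.26051221, -0.59486225,  0.25184325]), 'eef_rot': array([-8.38053156e-04,  9.78769039e-01,  2.04964410e-01, -2.39300916e-04]), 'ft_force': array([0.02614457, 0.17922206, 0.42928499]), 'torque': array([ 0.00021127, -0.00267618,  0.01049552]), 'gripper_force': 0.0, 'width': 0.9972226571053896} 0.014
scene [1.48252462 0.03207614 1.06586681] [-0.259, 0.641, 0.667, -0.276] [[417.52736898   0.         256.21625545]
 [  0.         417.52736898 193.5492706 ]
 [  0.           0.           1.        ]] [0.05151153 0.         0.         0.         0.        ]
funnel_top [(array([0.601, 0.009, 0.186]), 0.53), (array([ 0.629, -0.225,  0.103]), 0.46)]
open_jar [(array([0.661, 0.263, 0.085]), 0.92), (array([0.506, 0.273, 0.099]), 0.71), (array([0.852, 0.057, 0.09 ]), 0.66), (array([0.618, 0.012, 0.156]), 0.52)]
rack [(array([0.661, 0.009, 0.046]), 0.71)]
closed_jar [(array([ 0.629, -0.23 ,  0.099]), 0.8), (array([0.661, 0.01 , 0.045]), 0.21)]
top [ 0.29215904 -0.00255758  1.5395017 ] [-0.058, 0.707, -0.701, 0.074] [[419.43794367   0.         252.73093606]
 [  0.         419.43794367 185.54520591]
 [  0.           0.           1.        ]] [-0.02323835  0.          0.          0.          0.        ]
funnel_top [(array([0.589, 0.012, 0.161]), 0.51)]
open_jar [(array([0.809, 0.058, 0.082]), 0.98), (array([0.633, 0.269, 0.089]), 0.89), (array([0.48 , 0.285, 0.09 ]), 0.72)]
rack [(array([0.62 , 0.01 , 0.095]), 0.71)]
closed_jar [(array([ 0.587, -0.229,  0.143]), 0.58)]
```

Run:
```python
import cv2,numpy as np
a=cv2.imread("pics/scene0.png");b=cv2.imread("pics/top0.png")
cv2.imwrite("pics/both.png",cv2.resize(np.vstack([a,b]),None,fx=.78,fy=.78))
cv2.imwrite("pics/sz.png",cv2.resize(a[60:340,60:460],(800,560)))
```

```text
(no output)
```

View pics/sz.png

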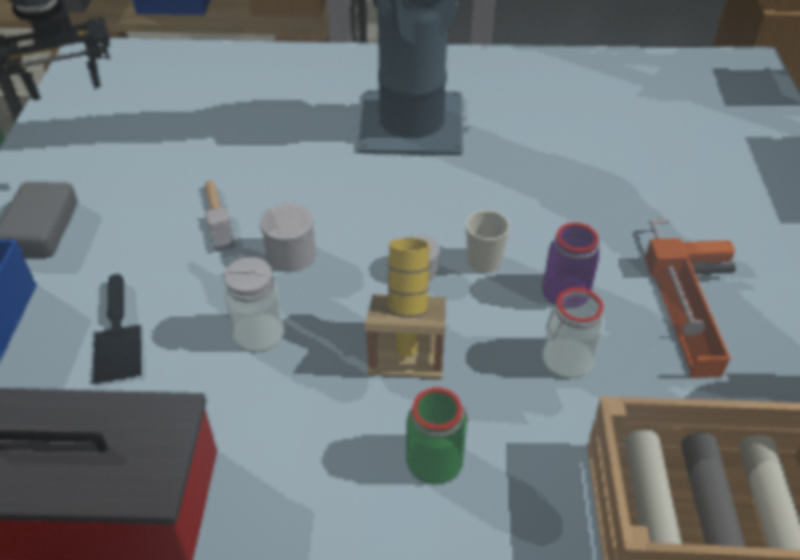

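View pics/top0.png

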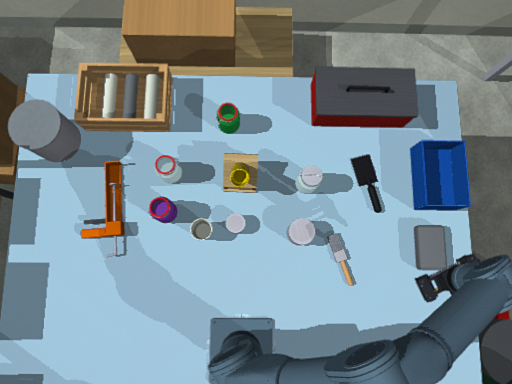

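The open jar is the clear one (scene crop at 575,330; top view at 167,167). The purple and green jars are decoys. The pile leans towards the robot, at top (240,174). Next I fit geometry to depth.

```bash
cat > h.py <<'E'
from plant import manip, eyes
import numpy as np, cv2
from scipy.optimize import least_squares
from scipy.spatial.transform import Rotation as R
def rot(q): return R.from_quat(np.roll(q,-1))
def cloud(c,im,d):
    k=eyes.calibration(c);h,w=d.shape
    v,u=np.mgrid[:h,:w];p=cv2.undistortPoints(np.stack([u,v],-1).reshape(-1,1,2).astype(float),k["intrinsics"],np.array(k["dist_coeffs"])).reshape(h,w,2)
    P=np.dstack([p*d[...,None],d]).reshape(-1,3)
    q=np.array(k["rotation"]); M=rot(q) if q.size==4 else R.from_matrix(q)
    W=(M.apply(P)+k["origin"]).reshape(h,w,3);W[d==0]=np.nan;return W
def hsv(im): return cv2.cvtColor(im,cv2.COLOR_RGB2HSV).astype(int)
def red(im): H=hsv(im);return ((H[...,0]<8)|(H[...,0]>170))&(H[...,1]>110)&(H[...,2]>60)
def yel(im): H=hsv(im);return (abs(H[...,0]-26)<5)&(H[...,1]>150)&(H[...,2]>60)
def near(W,c,r): return np.linalg.norm(W[...,:2]-np.array(c),axis=-1)<r
def ring(P):
    return least_squares(lambda x:np.hypot(P[:,0]-x[0],P[:,1]-x[1])-31,P[:,:2].mean(0)*1,loss='soft_l1')
E
python3 - <<'E'
from h import *
for c in("scene","top"):
    z=np.load(c+"0.npz");im,d=z["im"],z["d"];W=cloud(c,im,d)
    m=red(im)&near(W,(.64,.265),.09);P=W[m]
    P=P[(P[:,2]>.11)&(P[:,2]<.15)]
    f=least_squares(lambda x:np.hypot(P[:,0]-x[0],P[:,1]-x[1])-x[2],[*P[:,:2].mean(0),.031],loss='soft_l1',f_scale=.002)
    print(c,"ring",len(P),np.median(P[:,2]),f.x,P.min(0),P.max(0))
    u=np.argwhere(m);print("px",u.mean(0))
    m=yel(im)&near(W,(.60,.01),.08)&(W[...,2]>.10);P=W[m]
    # pile: hole (x,y,.095), yaw -> axis; collars radius 31
    def res(x):
        a=np.array([-.426*np.cos(x[2]),-.426*np.sin(x[2]),.905]);v=P-[x[0],x[1],.095]
        t=v@a;r=np.linalg.norm(v-t[:,None]*a,axis=1)-.031
        return np.where(t>.105,r*0.3,r)
    f=least_squares(res,[.64,.01,0.],loss='soft_l1',f_scale=.002)
    a=np.array([-.426*np.cos(f.x[2]),-.426*np.sin(f.x[2]),.905]);t=(P-[f.x[0],f.x[1],.095])@a
    print(c,"pile",len(P),f.x,"t",np.percentile(t,[1,50,99]),"med res",np.median(abs(res(f.x))),"topctr",[f.x[0],f.x[1],.095]+.108*a)
    mm=near(W,(.64,.01),.12)&(W[...,2]>.07)&(W[...,2]<.13)&~yel(im)
    Q=W[mm];r=cv2.minAreaRect((Q[:,:2]*1000).astype(np.float32));print("board",len(Q),r)
E
```

```text
scene ring 68 0.1320445766308243 [0.63211761 0.26727847 0.03067265] [0.59943255 0.23490386 0.12644354] [0.66323441 0.29907987 0.13629188]
px [210.75       348.57352941]Traceback (most recent call last):
  File "<stdin>", line 17, in <module>
    return _quantile_unchecked(
        a, q, axis, out, overwrite_input, method, keepdims, weights)
    return _ureduce(a,
                    func=_quantile_ureduce_func,
    ...<5 lines>...
                    overwrite_input=overwrite_input,
                    method=method)
    r = func(a, **kwargs)
    result = _quantile(arr,
                       quantiles=q,
    ...<2 lines>...
                       out=out,
                       weights=wgt)
    slices_having_nans = np.isnan(arr[-1, ...])
                                  ~~~^^^^^^^^^
IndexError: index -1 is out of bounds for axis 0 with size 0
```

```bash
cat > fit.py <<'E'
from h import *
for c in("scene","top"):
    z=np.load(c+"0.npz");im,d=z["im"],z["d"];W=cloud(c,im,d);H=hsv(im)
    m=red(im)&near(W,(.64,.265),.09);P=W[m]
    P=P[(P[:,2]>.11)&(P[:,2]<.15)]
    f=least_squares(lambda x:np.hypot(P[:,0]-x[0],P[:,1]-x[1])-x[2],[*P[:,:2].mean(0),.031],loss='soft_l1',f_scale=.002)
    print(c,"ring",len(P),np.median(P[:,2]),f.x)
    m=near(W,(.60,.01),.08)&(W[...,2]>.10);print("hsv",np.percentile(H[m&(W[...,2]>.14)],[10,50,90],axis=0).tolist())
    m=m&(H[...,0]>20)&(H[...,0]<36)&(H[...,1]>150);P=W[m]
    A=lambda y:np.array([-.426*np.cos(y),-.426*np.sin(y),.905])
    def res(x):
        v=P-[x[0],x[1],.095];t=v@A(x[2]);return np.linalg.norm(v-t[:,None]*A(x[2]),axis=1)-.031
    f=least_squares(res,[.64,.01,0.],loss='soft_l1',f_scale=.002)
    t=(P-[f.x[0],f.x[1],.095])@A(f.x[2])
    print(c,"pile",len(P),f.x,"t",np.percentile(t,[1,50,99]),"res",np.median(abs(res(f.x))),"top",[f.x[0],f.x[1],.095]+.108*A(f.x[2]))
    mm=near(W,(.64,.01),.12)&(W[...,2]>.06)&(W[...,2]<.13)&(H[...,1]<140)
    Q=W[mm];print("board",len(Q),cv2.minAreaRect((Q[:,:2]*1000).astype(np.float32)))
E
python3 fit.py
```

```text
scene ring 68 0.1320445766308243 [0.63211761 0.26727847 0.03067265]
hsv [[24.0, 68.0, 108.0], [24.0, 113.0, 133.0], [25.0, 129.0, 159.0]]Traceback (most recent call last):
  File "fit.py", line 15, in <module>
    print(c,"pile",len(P),f.x,"t",np.percentile(t,[1,50,99]),"res",np.median(abs(res(f.x))),"top",[f.x[0],f.x[1],.095]+.108*A(f.x[2]))
                                  ~~~~~~~~~~~~~^^^^^^^^^^^^^
    return _quantile_unchecked(
        a, q, axis, out, overwrite_input, method, keepdims, weights)
    return _ureduce(a,
                    func=_quantile_ureduce_func,
    ...<5 lines>...
                    overwrite_input=overwrite_input,
                    method=method)
    r = func(a, **kwargs)
    result = _quantile(arr,
                       quantiles=q,
    ...<2 lines>...
                       out=out,
                       weights=wgt)
    slices_having_nans = np.isnan(arr[-1, ...])
                                  ~~~^^^^^^^^^
IndexError: index -1 is out of bounds for axis 0 with size 0
```

```bash
sed -i 's/(H\[...,1\]>150);P/(H[...,1]>100)\&(W[...,2]>.135);P/; s/<140)/<95)/' fit.py; python3 fit.py
```

```text
scene ring 68 0.1320445766308243 [0.63211761 0.26727847 0.03067265]
hsv [[24.0, 68.0, 108.0], [24.0, 113.0, 133.0], [25.0, 129.0, 159.0]]
scene pile 418 [ 0.61980634  0.00785878 -0.07616094] t [0.03240006 0.08343262 0.10810242] res 0.0014463448240401924 top [0.57393171 0.01135941 0.19274   ]
board 650 ((624.4656982421875, 8.175189971923828), (117.67683410644531, 116.0696029663086), 89.18484497070312)
top ring 95 0.13093847137570536 [0.62984828 0.26969703 0.03074901]
hsv [[25.0, 186.0, 84.0], [26.0, 255.0, 128.5], [26.0, 255.0, 198.5]]
top pile 261 [ 0.62118703  0.01154035 -0.01841244] t [0.0383305  0.07742508 0.11360386] res 0.0023973179874977844 top [0.57518683 0.01238742 0.19274   ]
board 118 ((622.6258544921875, 10.72475814819336), (119.77033233642578, 111.79813385009766), 89.7964096069336)
```

```bash
cat >> h.py <<'E'
TILT=np.arctan2(.426,.905)
def toolR(yaw=0.,tilt=0.):  # tool z down, x along yaw; tilt>0 leans tool z to +x
    return R.from_euler('z',yaw)*R.from_euler('y',-tilt)*R.from_matrix(np.diag([1,-1,-1.]))
def rel(p,Rt,start=None):
    s=manip.sense();R0=rot(s["eef_rot"]);p0=s["eef_pos"]
    print("t",s["time"],"pos",p0.round(4),"rv",np.degrees((R0.inv()*Rt).as_rotvec()).round(2),"tr",R0.inv().apply(np.array(p)-p0).round(4))
E
python3 - <<'E'
from h import *
print(toolR(0,TILT).as_matrix().round(3))
a=np.array([-.426,0,.905]);h=np.array([.621,.010,.095])
rel(h+.209*a,toolR(0,TILT))
E
```

```text
[[ 0.905  0.     0.426]
 [ 0.    -1.     0.   ]
 [ 0.426  0.    -0.905]]
t 0.5 pos [ 0.2607 -0.5954  0.2526] rv [-5.21 24.85 23.27] tr [ 0.4913 -0.4457 -0.0315]
```

```bash
python3 -m pendant '[0,0,5,0.12,-0.11,-0.06,0.0881, -1,5,8,0.2,-0.18,-0.06,0.0881, -2,10,12,0.3,-0.27,-0.06,0.0881, -3,15,16,0.4,-0.36,-0.05,0.0881, -4,20,20,0.45,-0.41,-0.04,0.0881, -5.2,24.85,23.3,0.491,-0.446,-0.0315,0.0881, -5.2,24.85,23.3,0.491,-0.446,-0.0315,0.0881, -5.2,24.85,23.3,0.491,-0.446,-0.0315,0.0881, -5.2,24.85,23.3,0.491,-0.446,-0.0315,0.0881, -5.2,24.85,23.3,0.491,-0.446,-0.0315,0.0881, -5.2,24.85,23.3,0.491,-0.446,-0.0315,0.0881, -5.2,24.85,23.3,0.491,-0.446,-0.0315,0.0881, -5.2,24.85,23.3,0.491,-0.446,-0.0315,0.0881, -5.2,24.85,23.3,0.491,-0.446,-0.0315,0.0881, -5.2,24.85,23.3,0.491,-0.446,-0.0315,0.0881, -5.2,24.85,23.3,0.491,-0.446,-0.0315,0.0881, -5.2,24.85,23.3,0.491,-0.446,-0.0315,0.0881, -5.2,24.85,23.3,0.491,-0.446,-0.0315,0.0881, -5.2,24.85,23.3,0.491,-0.446,-0.0315,0.0881, -5.2,24.85,23.3,0.491,-0.446,-0.0315,0.0881]'
python3 - <<'E'
from h import *
a=np.array([-.426,0,.905]);h=np.array([.621,.010,.095])
rel(h+.209*a,toolR(0,TILT))
im,d=eyes.grab_frame("wrist");np.savez("w1.npz",im=im,d=d);cv2.imwrite("pics/w1.png",im[:,:,::-1])
for t in("funnel_top",):print([(np.round(r["point"],3),round(r["p"],2)) for r in eyes.find_in("wrist",t)])
W=cloud("wrist",im,d);H=hsv(im)
m=near(W,(.59,.01),.09)&(W[...,2]>.135)&(abs(H[...,0]-26)<6)&(H[...,1]>100);P=W[m]
print(len(P),np.percentile(P,[1,50,99],axis=0).round(4).tolist())
v=P-h;t=v@a;print(np.percentile(t,[5,50,95,99]))
Q=P[t>.100]; q=Q-h; lat=q-np.outer(q@a,a); ex=np.array([.905,0,.426])
x=lat@ex;y=lat[:,1];f=least_squares(lambda s:np.hypot(x-s[0],y-s[1])-s[2],[0,0,.031],loss='soft_l1',f_scale=.002)
print(len(Q),"rim off (tilt x, y, r)",f.x, x.min(),x.max(),y.min(),y.max())
E
```

```text
time: 2.17
eef_pos: [0.5311, 0.0092, 0.284]
eef_rot: [0.0, 0.976, -0.001, 0.218]
ft_force: [-0.1, -0.1, -0.0]
width: 0.996
gripper_force: 0.0
t 2.1667 pos [0.5311 0.0092 0.284 ] rv [ 0.05  0.05 -0.07] tr [ 0.0009 -0.0008  0.0002]
[(array([0.578, 0.013, 0.164]), 0.73)]
3920 [[0.5137, -0.0423, 0.1367], [0.5693, 0.0098, 0.1765], [0.6273, 0.0605, 0.3638]]
[0.05443802 0.09469299 0.28751715 0.28871967]
1755 rim off (tilt x, y, r) [0.01370977 0.00628344 0.04251545] -0.030494340977998583 0.030301135315242464 -0.05306836435335044 0.05192586733294777
```

View pics/w1.png

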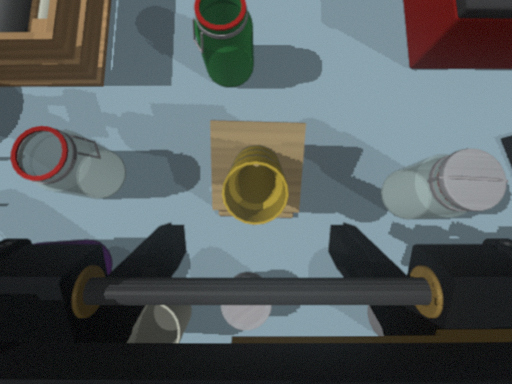

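The wrist view shows the pile's open rim at (256,187), centred between the fingers (185 and 335). The rack is square to the tool, and the clear jar's ring is at (42,153).

Run:
```python
from h import *
a=np.array([-.426,0,.905]);h=np.array([.621,.010,.095]);ex=np.array([.905,0,.426])
z=np.load("w1.npz");im,d=z["im"],z["d"];W=cloud("wrist",im,d);H=hsv(im)
m=near(W,(.59,.01),.09)&(W[...,2]>.135)&(abs(H[...,0]-26)<6)&(H[...,1]>100);P=W[m]
v=P-h;t=v@a
print(np.histogram(t,bins=np.arange(.04,.13,.006)))
for lo,hi in((.1,.115),(.103,.115),(.085,.098),(.03,.07)):
    q=v[(t>lo)&(t<hi)];x=q@ex;y=q[:,1]
    f=least_squares(lambda s:np.hypot(x-s[0],y-s[1])-.030,[0,0],loss='soft_l1',f_scale=.002)
    print(lo,len(q),f.x.round(4),"x",np.percentile(x,[1,99]),"y",np.percentile(y,[1,99]))
m=red(im)&near(W,(.63,.268),.06)&(abs(W[...,2]-.132)<.012);P=W[m]
f=least_squares(lambda x:np.hypot(P[:,0]-x[0],P[:,1]-x[1])-x[2],[*P[:,:2].mean(0),.031],loss='soft_l1',f_scale=.002)
print("ring",len(P),np.median(P[:,2]),f.x)
```

```text
(array([ 58,  64, 144, 165, 159, 467, 463, 193, 205, 228, 231, 599,   1,
         0]), array([0.04 , 0.046, 0.052, 0.058, 0.064, 0.07 , 0.076, 0.082, 0.088,
       0.094, 0.1  , 0.106, 0.112, 0.118, 0.124]))
0.1 831 [-0.0004  0.0012] x [-0.03007672  0.02928954] y [-0.02884953  0.03103698]
0.103 722 [-0.0005  0.0012] x [-0.03008228  0.02916847] y [-0.02887508  0.03114724]
0.085 452 [0.0003 0.0009] x [-0.03003142  0.02939126] y [-0.02713664  0.02917513]
0.03 609 [ 0.0069 -0.0039] x [-0.02245279  0.02943776] y [-0.02428002  0.02250384]
ring 795 0.13306204951454303 [0.63090354 0.26791161 0.03067042]
```

```bash
python3 -m pendant '[0,0,0,0.0005,-0.002,0.03,0.0881, 0,0,0,0.0005,-0.002,0.06,0.0881, 0,0,0,0.0005,-0.002,0.08,0.0881, 0,0,0,0.0005,-0.002,0.095,0.0881, 0,0,0,0.0005,-0.002,0.108,0.0881, 0,0,0,0.0005,-0.002,0.115,0.0881, 0,0,0,0.0005,-0.002,0.119,0.0881, 0,0,0,0.0005,-0.002,0.119,0.0881, 0,0,0,0.0005,-0.002,0.119,0.0881]'
python3 - <<'E'
from h import *
a=np.array([-.426,0,.905]);rel(np.array([.621,.011,.095])+.090*a,toolR(0,TILT))
E
```

```text
time: 3.02
eef_pos: [0.5827, 0.0116, 0.1773]
eef_rot: [0.0, 0.976, -0.001, 0.218]
ft_force: [0.2, -0.1, -0.5]
width: 1.002
gripper_force: 0.0
t 3.0167 pos [0.5827 0.0116 0.1773] rv [ 0.03 -0.03 -0.07] tr [-0.0004  0.0006  0.0007]
```

```bash
python3 -m pendant '[0,0,0,0,0,0,0.07, 0,0,0,0,0,0,0.064, 0,0,0,0,0,0,0.06, 0,0,0,0,0,0,0.056, 0,0,0,0,0,0,0.05, 0,0,0,0,0,0,0.05, 0,0,0,0,0,0,0.05, 0,0,0,0,0,0,0.05]'
```

```text
time: 3.68
eef_pos: [0.5828, 0.012, 0.1771]
eef_rot: [0.0, 0.976, -0.0, 0.218]
ft_force: [-3.0, -0.2, 5.5]
width: 0.704
gripper_force: 29.9
```

```bash
python3 -m pendant '[0,0,0,0,0,-0.002,0.05, 0,0,0,0,0,-0.004,0.05, 0,0,0,0,0,-0.007,0.05, 0,0,0,0,0,-0.011,0.05, 0,0,0,0,0,-0.016,0.05, 0,0,0,0,0,-0.022,0.05, 0,0,0,0,0,-0.03,0.05, 0,0,0,0,0,-0.04,0.05, 0,0,0,0,0,-0.05,0.05, 0,0,0,0,0,-0.06,0.05, 0,0,0,0,0,-0.07,0.05, 0,0,0,0,0,-0.08,0.05, 0,0,0,0,0,-0.09,0.05, 0,0,0,0,0,-0.1,0.05, 0,0,0,0,0,-0.11,0.05, 0,0,0,0,0,-0.12,0.05, 0,0,0,0,0,-0.12,0.05]'
python3 - <<'E'
from h import *
im,d=eyes.grab_frame("scene");np.savez("s2.npz",im=im,d=d);cv2.imwrite("pics/s2.png",cv2.resize(im[120:290,150:400,::-1],(750,510)))
E
```

```text
time: 5.1
eef_pos: [0.5317, 0.0122, 0.2875]
eef_rot: [0.0, 0.976, -0.0, 0.22]
ft_force: [0.2, -0.4, -1.1]
width: 0.706
gripper_force: 29.9
```

View pics/s2.png

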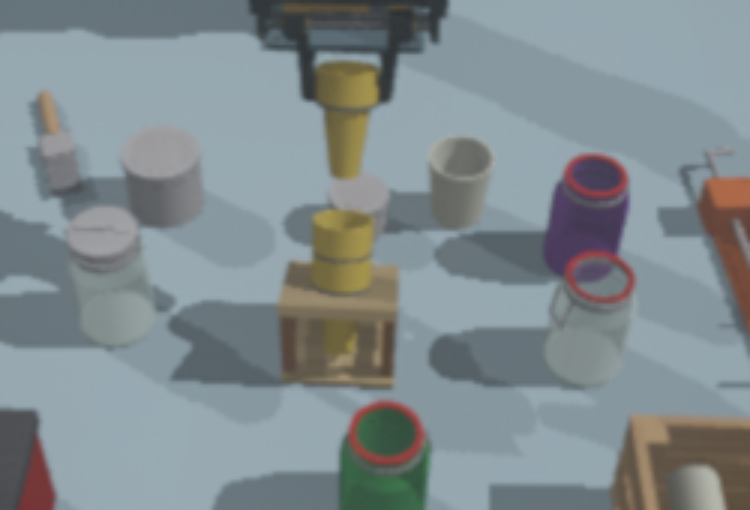

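Only the top funnel came out. It hangs at (347,120) along the tool axis, and two remain in the rack. Now I move above the jar and turn it upright.

Run:
```python
from h import *
rel([.6308,.268,.29],toolR(0,0))
```

```text
t 5.15 pos [0.5317 0.012  0.2866] rv [  0.03 -25.33  -0.04] tr [ 0.0909 -0.2561  0.0391]
```

```bash
python3 -m pendant '[0,-1,0,0.003,-0.01,-0.004,0.05, 0,-4,0,0.01,-0.03,-0.004,0.05, 0,-8,0,0.02,-0.06,0.002,0.05, 0,-12,0,0.032,-0.09,0.01,0.05, 0,-16,0,0.045,-0.125,0.018,0.05, 0,-19,0,0.057,-0.16,0.024,0.05, 0,-22,0,0.068,-0.19,0.03,0.05, 0,-24,0,0.077,-0.216,0.034,0.05, 0,-25.3,0,0.084,-0.236,0.037,0.05, 0,-25.3,0,0.088,-0.248,0.039,0.05, 0,-25.3,0,0.091,-0.256,0.039,0.05, 0,-25.3,0,0.091,-0.256,0.039,0.05, 0,-25.3,0,0.091,-0.256,0.039,0.05, 0,-25.3,0,0.091,-0.256,0.039,0.05]'
cat > look.py <<'E'
from h import *
import sys
rel([.6308,.268,.29],toolR(0,0)); p=manip.sense()["eef_pos"]
for c in("scene","top","wrist"):
    im,d=eyes.grab_frame(c);W=cloud(c,im,d);H=hsv(im);np.savez(f"{c}3.npz",im=im,d=d)
    cv2.imwrite(f"pics/{c}{sys.argv[1]}.png",im[:,:,::-1])
    m=red(im)&near(W,(.63,.268),.05)&(abs(W[...,2]-.132)<.008);P=W[m]
    if len(P)>20:
        f=least_squares(lambda x:np.hypot(P[:,0]-x[0],P[:,1]-x[1])-.0307,P[:,:2].mean(0),loss='soft_l1',f_scale=.002);print(c,"ring",len(P),f.x.round(4))
    m=near(W,p[:2],.07)&(W[...,2]>.145)&(abs(H[...,0]-26)<8)&(H[...,1]>90);P=W[m];P=P[P[:,2]<p[2]+.03]
    if len(P)<30: print(c,"yellow",len(P));continue
    def res(s):
        Rt=R.from_rotvec([s[3],s[4],0]);q=Rt.inv().apply(P-[s[0],s[1],s[2]]);r=np.hypot(q[:,0],q[:,1]);z=q[:,2]
        R0=np.where(z<.074,.015+(.0245-.015)*z/.074,.031)
        return r-R0
    dz=p[2]-.0925
    # fix axial height, fit lateral + lean
    f=least_squares(lambda s:res([s[0],s[1],dz,s[2],s[3]]),[p[0],p[1],0,0],loss='soft_l1',f_scale=.002)
    R0=R.from_rotvec([f.x[2],f.x[3],0]);col=np.array([f.x[0],f.x[1],dz])+R0.apply([0,0,.074])
    print(c,"yellow",len(P),"tip",f.x[:2].round(4),"lean deg",np.degrees(f.x[2:]).round(1),"collar",col.round(4),"zrange",np.percentile(P[:,2],[1,99]).round(4),"med",np.median(abs(f.fun)).round(4))
E
python3 look.py 3
```

```text
time: 6.32
eef_pos: [0.6307, 0.2666, 0.2888]
eef_rot: [0.001, 1.0, -0.001, -0.001]
ft_force: [0.9, 0.2, -0.6]
width: 0.7
gripper_force: 29.9
t 6.3167 pos [0.6307 0.2666 0.2888] rv [ 0.06  0.08 -0.1 ] tr [ 0.0001 -0.0014 -0.0012]
scene ring 68 [0.6323 0.267 ]
scene yellow 537 tip [0.628  0.2647] lean deg [0.3 1.3] collar [0.6296 0.2643 0.2703] zrange [0.2046 0.308 ] med 0.0015
top yellow 0
wrist ring 554 [0.6315 0.2699]
wrist yellow 9088 tip [0.6334 0.2664] lean deg [-0.6 -1.9] collar [0.6309 0.2673 0.2703] zrange [0.216  0.3089] med 0.0018
```

```bash
python3 -m pendant '[0,0,0,0.001,-0.003,0.01,0.05, 0,0,0,0.001,-0.003,0.02,0.05, 0,0,0,0.001,-0.003,0.03,0.05, 0,0,0,0.001,-0.003,0.04,0.05, 0,0,0,0.001,-0.003,0.05,0.05, 0,0,0,0.001,-0.003,0.06,0.05, 0,0,0,0.001,-0.003,0.07,0.05, 0,0,0,0.001,-0.003,0.08,0.05, 0,0,0,0.001,-0.003,0.09,0.05, 0,0,0,0.001,-0.003,0.09,0.05, 0,0,0,0.001,-0.003,0.09,0.05]'; python3 look.py 4
python3 - <<'E'
import cv2,numpy as np
a=cv2.imread("pics/scene4.png")[130:270,290:420];b=cv2.imread("pics/wrist4.png")
cv2.imwrite("pics/c4.png",np.hstack([cv2.resize(a,(390,420)),cv2.resize(b,(410,420))]))
E
```

```text
time: 7.38
eef_pos: [0.6312, 0.271, 0.1981]
eef_rot: [0.0, 1.0, -0.0, -0.001]
ft_force: [0.4, 1.2, -0.6]
width: 0.704
gripper_force: 29.9
t 7.3833 pos [0.6312 0.271  0.1981] rv [ 0.02  0.15 -0.02] tr [-0.0007  0.003  -0.0919]
scene ring 43 [0.6321 0.2672]
scene yellow 400 tip [0.6298 0.2682] lean deg [-0.1  0.1] collar [0.63   0.2683 0.1796] zrange [0.1485 0.2174] med 0.0015
top yellow 0
wrist ring 768 [0.6316 0.2697]
wrist yellow 8548 tip [0.6373 0.2705] lean deg [-1.  -3.5] collar [0.6328 0.2718 0.1795] zrange [0.1476 0.2194] med 0.0019
```

View pics/c4.png

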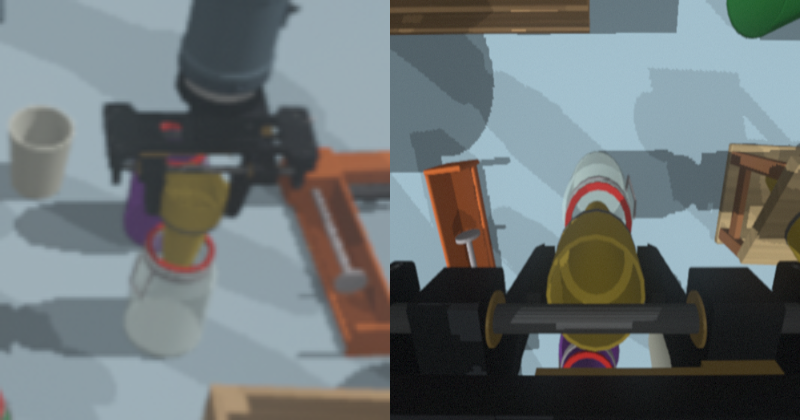

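The spout is inside the clear jar's ring (crop 180,245), with only a small sideways error. I continue slowly, watching the force.

```bash
python3 -m pendant '[0,0,0,0,0.0015,0.004,0.05, 0,0,0,0,0.0015,0.009,0.05, 0,0,0,0,0.0015,0.014,0.05, 0,0,0,0,0.0015,0.02,0.05, 0,0,0,0,0.0015,0.026,0.05, 0,0,0,0,0.0015,0.032,0.05, 0,0,0,0,0.0015,0.037,0.05, 0,0,0,0,0.0015,0.041,0.05, 0,0,0,0,0.0015,0.043,0.05, 0,0,0,0,0.0015,0.043,0.05, 0,0,0,0,0.0015,0.043,0.05]'; python3 look.py 5
```

```text
time: 8.45
eef_pos: [0.6315, 0.2697, 0.1559]
eef_rot: [-0.0, 1.0, -0.0, -0.001]
ft_force: [0.2, 0.2, -1.0]
width: 0.7
gripper_force: 29.9
t 8.45 pos [0.6315 0.2697 0.1559] rv [-0.02  0.09 -0.03] tr [-0.0009  0.0017 -0.1341]
scene yellow 225 tip [0.6334 0.2681] lean deg [ 0.3 -2. ] collar [0.6308 0.2677 0.1374] zrange [0.1454 0.1774] med 0.0015
top yellow 0
wrist ring 999 [0.6316 0.2699]
wrist yellow 4751 tip [0.6298 0.2695] lean deg [-0.6 -0.1] collar [0.6298 0.2702 0.1374] zrange [0.1455 0.1762] med 0.0015
```

```bash
python3 -m pendant '[0,0,0,0,0,0.001,0.05, 0,0,0,0,0,0.002,0.05, 0,0,0,0,0,0.003,0.05, 0,0,0,0,0,0.004,0.05, 0,0,0,0,0,0.004,0.05]'; python3 -m pendant '[0,0,0,0,0,0.0005,0.05, 0,0,0,0,0,0.001,0.05, 0,0,0,0,0,0.001,0.05]'
```

```text
time: 9.02
eef_pos: [0.6313, 0.2695, 0.1515]
eef_rot: [0.0, 1.0, -0.0, -0.001]
ft_force: [-0.1, 0.5, -1.9]
width: 0.703
gripper_force: 29.9
time: 9.27
eef_pos: [0.6314, 0.2696, 0.1507]
eef_rot: [-0.0, 1.0, -0.0, -0.001]
ft_force: [-0.3, -0.2, -2.2]
width: 0.701
gripper_force: 29.9
```

```bash
python3 -m pendant '[0,0,0,0,0,0.0005,0.05, 0,0,0,0,0,0.001,0.05, 0,0,0,0,0,0.001,0.05]';  python3 -m pendant '[0,0,0,0,0,0.0005,0.05, 0,0,0,0,0,0.001,0.05, 0,0,0,0,0,0.001,0.05]'
```

```text
time: 9.52
eef_pos: [0.6316, 0.2697, 0.1505]
eef_rot: [-0.0, 1.0, -0.0, -0.001]
ft_force: [-1.4, -0.4, 4.9]
width: 0.7
gripper_force: 29.9
time: 9.77
eef_pos: [0.632, 0.2702, 0.1504]
eef_rot: [-0.001, 1.0, -0.0, -0.0]
ft_force: [-2.7, -2.3, 10.1]
width: 0.701
gripper_force: 29.9
```

Contact came at TCP z = 0.1505, exactly the seated height predicted. I relieve the press, release slowly and withdraw straight up.

```bash
python3 -m pendant '[0,0,0,0,0,-0.001,0.05, 0,0,0,0,0,-0.0015,0.05, 0,0,0,0,0,-0.0015,0.063, 0,0,0,0,0,-0.0015,0.066, 0,0,0,0,0,-0.0015,0.07, 0,0,0,0,0,-0.0015,0.076, 0,0,0,0,0,-0.0015,0.0881, 0,0,0,0,0,-0.0015,0.0881, 0,0,0,0,0,-0.0015,0.0881]'; python3 -m pendant '[0,0,0,0,0,-0.004,0.0881, 0,0,0,0,0,-0.012,0.0881, 0,0,0,0,0,-0.025,0.0881, 0,0,0,0,0,-0.045,0.0881, 0,0,0,0,0,-0.07,0.0881, 0,0,0,0,0,-0.1,0.0881, 0,0,0,0,0,-0.13,0.0881, 0,0,0,0,0,-0.15,0.0881, 0,0,0,0,0,-0.15,0.0881, 0,0,0,0,0,-0.15,0.0881]'
python3 - <<'E'
from h import *
im,d=eyes.grab_frame("scene");W=cloud("scene",im,d);H=hsv(im)
im2,d2=eyes.grab_frame("wrist");W2=cloud("wrist",im2,d2);H2=hsv(im2)
for W_,H_ in((W,H),(W2,H2)):
    m=near(W_,(.631,.269),.06)&(abs(H_[...,0]-26)<8)&(H_[...,1]>90)&(W_[...,2]>.135)&(W_[...,2]<.19);P=W_[m];T=P[P[:,2]>.162]
    A=np.c_[T[:,:2]-[.631,.269],np.ones(len(T))]
    print(len(P),np.percentile(P[:,2],[1,50,99]),P[:,:2].mean(0),"rim half z +x,-x,+y,-y",[np.percentile(P[s,2],95).round(4) for s in(P[:,0]>.645,P[:,0]<.617,P[:,1]>.283,P[:,1]<.255) if s.any()])
a=cv2.resize(im[130:290,150:400,::-1],(468,420));cv2.imwrite("pics/c6.png",np.hstack([a,cv2.resize(im2[:,:,::-1],(330,420))]))
E
```

```text
time: 10.52
eef_pos: [0.6315, 0.2695, 0.1503]
eef_rot: [-0.0, 1.0, -0.0, -0.001]
ft_force: [-0.5, 0.1, 0.1]
width: 0.997
gripper_force: 0.0
time: 11.35
eef_pos: [0.6323, 0.2701, 0.303]
eef_rot: [-0.001, 1.0, -0.0, 0.001]
ft_force: [0.0, -0.3, -0.5]
width: 1.003
gripper_force: 0.0
330 [0.13554356 0.1533479  0.17073575] [0.63043482 0.2675474 ] rim half z +x,-x,+y,-y [np.float64(0.1683), np.float64(0.1677), np.float64(0.1672), np.float64(0.1689)]
1227 [0.13508193 0.15723505 0.16938174] [0.6234443  0.26950688] rim half z +x,-x,+y,-y [np.float64(0.1687), np.float64(0.1684), np.float64(0.1687), np.float64(0.1689)]
```

View pics/c6.png

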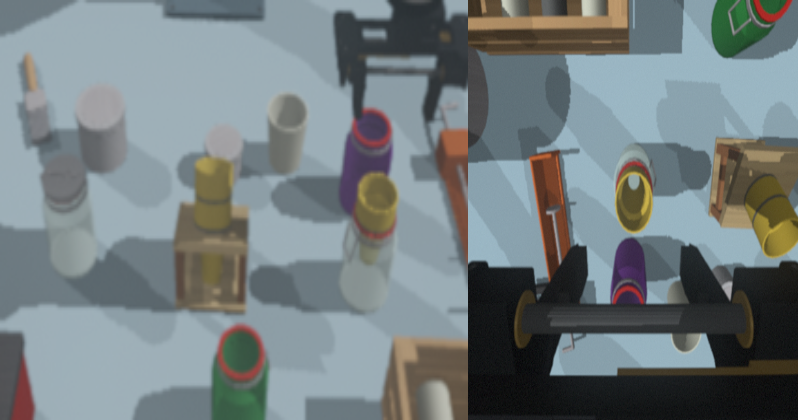

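The funnel stands upright and level in the clear jar (crop 377,205). Its rim is at z = 0.168 all round, which is the 132 mm jar plus the 36 mm collar. Two funnels remain in the rack, and the gripper is clear.

```bash
python3 -c "
from plant import ticket
print(ticket.job_done())"
```

```text
the job is handed in; nothing more can be done
None
```

The top funnel now sits upright in the open jar with its collar flat on the rim and the gripper clear; the other two funnels are still in the rack, and the job is handed in (no verdict was returned).

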